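# Load a drilled block past the spring stop pin of a jig

### The arm

A 6-joint arm with a two-finger parallel gripper is mounted at the origin on the work surface; the furniture and walls round the work are solid. World frame = base frame: x ahead of the robot, y to its left, z up, the work surface at z = 0. Lengths are in m, angles in degrees, forces in N, time in s.
With the tool pointing down it reaches from about 0.15 to 0.775 m from the base axis. Payload 6.1 kg.
Tool frame: the origin (TCP) lies midway between the tips of the shut fingers; the grasp point (between the pads) lies 19 mm behind it; z points along the fingers, y is the line along which they close (so a half turn about z gives the same grasp; the last joint's range is limited). The gripper opens to 85 mm and grips with 20 to 120 N. Pads are 22 mm wide; open, the fingers measure 114 mm over their backs; the gripper's body (76 mm by 85 mm) begins 54 mm behind the grasp point. The pads swing forward as they close: fully open they stand 13 mm farther back than shut.
Start: joints at [-64.687, 7.208, -2.269, 80.523, 0, 90], TCP at [0.224, -0.475, 0.231] pointing down, gripper open.
Joint ranges: [-155.77, 155.77], [-54.66, 111.73], [-72.52, 77.12], [-102.08, 115.82], [-83.92, 84.16], [-180, 180]. Speed limits (degrees/s): [136.94, 136.94, 172.46, 180, 180, 180].

### API

Orientations are given as [roll, pitch, yaw] about the fixed x, y, z axes, in that order (R = Rz(yaw) Ry(pitch) Rx(roll)).
In Python, from rig import arm gives the robot as it stands. The module is installed in compiled form; this text tells all that it offers.
- The arm moves only by the shell command python3 -m creep 'ROWS' [FORCE]. ROWS is text: rows parted by semicolons, each of 7 numbers parted by spaces: the opening, from 0 (shut) to 1 (fully open), then the shift along the tool's x, y, z in cm, then the turn, a rotation vector about the tool's x, y, z in rad. In form: hand dx dy dz rx ry rz; .... A call has 1 to 20 rows; each row is the pose to reach, as a shift and turn from the pose commanded when the call began, along the tool's axes at that moment; what a row does not reach only later rows make up. A row lasts 1/8 s, in which the tool goes at most 62.5 mm and 10.7 degrees, less where a joint would pass 70% of its speed; a pose out of reach is approached as far as the arm can. A call with a gripper value outside its range is refused whole. The fingers move at their own pace and stop on an object; FORCE is the grip in N (left out, the last holds). Time passes only in rows, so rows that repeat a pose let the fingers close. It gives the time, the measured TCP pose, the force, the opening and the grip force at its end, in the units of the state.
- arm.sense(): the state, without advancing time (a new reading comes with each control period).
- arm.get_image(name): name is "scene" or "side" or "wrist"; returns (picture, depth): 480x640x3 uint8, blue, green, red; 480x640 float32, m along the optical axis (not along the pixel's ray), 0 where there is no reading.
- arm.calibration(name): a dict with "fx", "fy", "cx", "cy" (pixels), "camera_from_world" (4x4, takes a point from world to camera coordinates). Camera axes: x right, y up, looking along -z (the intrinsics and any distortion apply to the point x, -y, -z); pixel columns grow to the right and rows downward; lengths in m; the calibration is good to about 2 mm. A picture is of the moment at which its call begins: read the wrist's pose just before it. calibration takes no time and is no camera call; for the wrist camera it gives the pose at the moment of the call.
- arm.sign_off(): hands the job in; it is judged then, once.
Trained networks look in the newest picture that a camera, given by its name, has taken for a name from the list of things; names that differ only in an ending like _2 or _b are one class to them, and where a whole thing is asked for, a point or a joint stands for the part that bears it (a point fixed in the world has none). Each returns a list of dicts, best first, with "conf" (0 to 1); they miss things now and then, are a little off and sometimes report something else, mostly with a low value. They report only what shows in the picture. A call takes as long as a camera call.
- arm.boxes_of(camera, target): "point" ([column, row] in pixels, amid what is visible of it).
The state is a dict: "time": time; "joint_positions": joint angles; "joint_velocities": joint speeds; "tau": joint torques, N m; "ee_pos": TCP position; "orientation": TCP orientation; "ft_force": force on the tool from outside, world axes, zero at the start; "torque": the same for the moment, N m; "width": opening from 0.0 (shut) to 1.0 (fully open); "grip_force": force on a finger pad.
Only numpy, scipy, OpenCV 4.12 (cv2) and the standard library are available. Lean on these libraries where they do the work, as an engineer would, in place of code of your own. Each camera call takes 0.05 s, during which the arm holds its last target. There are 200 camera calls.

### The job

Load the drilled steel block into the slide-in jig: hold the jig's spring stop pin down with a fingertip while you push the block along the slide over it, then push the block on until it is home against the two dowels and the pin has sprung up fully behind it. Only press and push: the block stays flat on the slide and is not lifted, and the bolt, the nut and the gear standing round the jig stay where they are.

Things in the scene. Friction and masses are not known exactly. Their poses are not given: they have to be found in the camera images.
- jig: Slide-in jig, fixed to the bench: aluminium base 210 mm long (x), 90 wide (y), 12 thick, with a black steel rail along each side. Origin: centre of the underside, on the bench top. Its x axis runs along the slide from the open run-in end (x -105 mm) to the nest end (x +105), roughly to the robot's left. The slide floor is 12 mm above the bench; the pin is at x +20 mm.
- mouth (a point): Run-in end of the channel, middle of the slide floor (jig x -95 mm, slightly flared). From here to the nest end the channel between the rails is 62 mm wide (y -31 to +31; the block has 1 mm play each side). The rails are 12 mm thick and rise 26.5 mm above the floor.
- keeper (a point): Middle of the channel, on the slide floor, where the keeper strips begin (jig x 0; they end at x +100). One strip lies on each rail and overhangs the channel so that the block cannot rise: underside 26.5 mm, top 31.5 mm above the floor. Between them the channel is open from above for 48 mm (y -24 to +24).
- pin_top (a point): Middle of the flat top of the spring stop pin: a steel plunger, 24 mm across with a 2.5 mm bevelled rim, mid-channel. It moves only vertically. Up, it stands 9 mm above the slide floor and blocks the block; 3.6 N starts it down, 6.5 N holds it flush. With it pressed 7 mm or more, the pushed block rides over the bevel and then keeps it down. It springs up when nothing is on it.
- stop_pin (a joint): How far the spring stop pin is pressed down, in m: 0 = fully up, 0.009 = flush with the slide floor.
- block: Ground steel block with six holes in its top, 0.5 to 0.8 kg: 50 mm along its x (the slide), 60 mm along y, 25 mm high. Origin: centre of its underside. Loose, flat in the run-in part of the channel, its x along the jig's x, leading face 13 to 53 mm short of the near edge of the pin. Fingers can reach down into the channel behind it and in front of it.
- nest (a point): Where the block's origin is when it stands against the end stop: jig x +60 mm, on the slide floor. The end stop is two upright dowels, 8 mm thick, 20 mm high, at jig x +89, y -18 and +18 mm. When the block is home there are 3 mm between its back face and the edge of the pin.
- bolt: Steel M16 bolt standing on its hexagon head, 24x27x60 mm, beside the jig; a bystander. Origin: centre of its underside.
- nut: Steel M16 nut lying flat, 24x27x13 mm, beside the jig; a bystander. Origin: centre of its underside.
- gear: Steel spur gear lying flat, 75 mm across, 22 mm high; a bystander beyond the nest end of the jig. Origin: centre of its underside.

How it is judged (in metres and radians):
On the way, in this order (a step that is already met when the one before it is completed fails the run):
1. a finger holds the stop pin down (7 mm or more) in front of the block, whose leading face has not yet reached the middle of the pin (contact force between the fingers and stop_pin above 0.5 N and value of joint stop_pin above 0.0065 m and x of block in the frame of jig below -0.005 m), for 0.1 s.
2. the block has been pushed over the pin, which stays down under it (value of joint stop_pin above 0.0065 m and x of block in the frame of jig between 0.003 and 0.045 m), for 0.1 s.
At the end, for the whole second after the job is handed in: The block lies flat on the slide floor inside the nest, within about 2.5 mm of the two dowels and square to the slide, at rest, and the stop pin stands up behind it (pressed less than 1.5 mm) (x of block in the frame of jig between 0.0575 and 0.0615 m and horizontal distance between block and nest below 0.004 m and z of block in the frame of jig below 0.0145 m and angle between the x axis of block and the x axis of jig, either way round below 0.06 rad and value of joint stop_pin below 0.0015 m and linear speed of block below 0.01 m/s); the robot touches nothing.
It fails at once if the block is lifted or tipped off the slide floor (z of block in the frame of jig above 0.02 m or angle between block's own z axis and vertical above 0.25 rad).
It fails at once if one of the bystanders (bolt, nut, gear) is moved more than 15 mm or knocked over (distance of any of bolt, nut, gear from where it was at the start of the episode above 0.015 m or angle between bolt's own z axis and vertical above 0.5 rad).
It also fails if it takes over 51 s, if anything falls off the work surface, if the arm or the gripper's body presses on something with over 40 N, if the wrist force passes 120 N, or if a joint passes its speed limit or range.

## Working session

There is one attempt and no reset: what is moved stays moved. The work goes in short steps, Python scripts to look and compute and a shell command to move; the robot and the scene stay as the last step left them, time stands still between calls to the robot, and variables do not carry over. Pictures are saved under pics/ and viewed, at most 10 in all, crops included, and the job is handed in when it is done.

```bash
mkdir -p pics; cat > h.py <<'E'
import numpy as np, cv2
from rig import arm
def world(cam,u,v,d,c=None):
    c=c or arm.calibration(cam); T=np.linalg.inv(np.array(c["camera_from_world"]))
    p=np.array([(u-c["cx"])*d/c["fx"],-(v-c["cy"])*d/c["fy"],-d,1]); return (T@p)[:3]
def pix(cam,P,c=None):
    c=c or arm.calibration(cam); q=np.array(c["camera_from_world"])@np.append(P,1)
    return c["cx"]+c["fx"]*q[0]/-q[2], c["cy"]+c["fy"]*-q[1]/-q[2]
E
python3 - <<'E'
from h import *
s=arm.sense(); print(s)
for n in ["scene","side","wrist"]:
    im,d=arm.get_image(n); cv2.imwrite(f"pics/{n}0.png",im); np.save(n+"0",d)
    c=arm.calibration(n); print(n,{k:np.round(v,3).tolist() for k,v in c.items()})
    for t in ["jig","block","stop_pin","pin_top","bolt","nut","gear"]:
        for b in arm.boxes_of(n,t)[:2]:
            u,v=b["point"]; dd=d[int(v),int(u)]
            print(t,np.round([u,v],1),round(b["conf"],2),np.round(world(n,u,v,dd,c),4))
E
```

```text
{'time': 0.0, 'joint_positions': array([-6.46857604e+01,  7.24138028e+00, -2.32903438e+00,  8.05233062e+01,
        5.17747906e-04,  8.99989190e+01]), 'joint_velocities': array([-0.15322044, -0.0845327 , -0.03200931, -0.03344722, -0.07013183,
        0.03591094]), 'tau': array([-6.78229990e-04, -4.35912287e+01,  3.52922237e+01,  1.72526983e-02,
       -9.22147888e-05,  1.34462792e-05]), 'ee_pos': array([ 0.22430178, -0.47420277,  0.23050645]), 'orientation': array([-1.79906279e+02, -5.19515526e-04,  2.53153198e+01]), 'ft_force': array([-0.69365865,  0.32100952,  0.33567221]), 'torque': array([-0.01655243,  0.03298001, -0.00763677]), 'grip_force': 0.0, 'width': 1.004447734232059}
scene {'fx': 557.58, 'fy': 557.58, 'cx': 320.333, 'cy': 234.7, 'camera_from_world': [[-0.6, -0.8, 0.013, 0.351], [0.578, -0.422, 0.698, -0.225], [-0.553, 0.426, 0.716, -0.693], [0.0, 0.0, 0.0, 1.0]]}
jig [326.1 219.7] 0.65 [0.4658 0.0783 0.0191]
block [363.2 200.2] 0.76 [0.4519 0.0132 0.0372]
stop_pin [326.9 221.7] 0.53 [0.4606 0.0807 0.0202]
stop_pin [346.2 244. ] 0.27 [0.3936 0.0952 0.0342]
pin_top [324.2 2
[... 174 characters left out ...]
3]
gear [262.2 269. ] 0.97 [0.4386 0.2185 0.0186]
side {'fx': 462.247, 'fy': 462.247, 'cx': 318.382, 'cy': 245.57, 'camera_from_world': [[-0.997, -0.079, -0.013, 0.412], [0.043, -0.669, 0.742, 0.015], [-0.067, 0.739, 0.671, -0.929], [0.0, 0.0, 0.0, 1.0]]}
jig [293.1 257. ] 0.57 [0.4533 0.0972 0.0118]
block [294.1 222.5] 0.69 [0.459  0.0229 0.0356]
stop_pin [289.5 248.9] 0.43 [0.4614 0.0838 0.02  ]
bolt [324.1 254.5] 0.66 [0.3936 0.1034 0.0278]
gear [286.9 305.4] 0.84 [0.4479 0.2256 0.0215]
wrist {'fx': 339.505, 'fy': 339.505, 'cx': 320.731, 'cy': 235.571, 'camera_from_world': [[0.427, -0.904, 0.001, -0.525], [0.871, 0.411, -0.267, 0.035], [0.242, 0.115, 0.964, -0.378], [0.0, 0.0, 0.0, 1.0]]}
```

```bash
python3 - <<'E'
import cv2,numpy as np
a=cv2.imread("pics/scene0.png")[130:330,200:460]; b=cv2.imread("pics/side0.png")[150:350,190:390]
a=cv2.resize(a,None,fx=1.55,fy=1.55*1.0,interpolation=2);b=cv2.resize(b,None,fx=1.95,fy=1.55,interpolation=2)
cv2.imwrite("pics/m0.png",np.hstack([a[:310],b[:310]]))
E
```

```text
(no output)
```

View pics/m0.png

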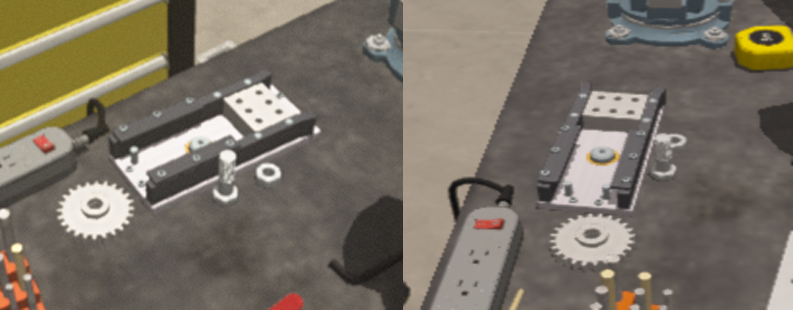

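```bash
python3 - <<'E'
from h import *
from scipy.spatial.transform import Rotation as R
P=[]
for n in ["scene","side"]:
    c=arm.calibration(n); d=np.load(n+"0.npy"); v,u=np.mgrid[:480,:640]; m=d>0
    T=np.linalg.inv(np.array(c["camera_from_world"]))
    z=d[m];p=np.c_[(u[m]-c["cx"])*z/c["fx"],-(v[m]-c["cy"])*z/c["fy"],-z,np.ones(len(z))]@T.T
    p=p[:,:3]; P.append(p[(abs(p[:,0]-.455)<.09)&(abs(p[:,1]-.065)<.14)])
    q=P[-1]
    for lo,hi in [(.034,.040),(.0415,.047)]:
        k=q[(q[:,2]>lo)&(q[:,2]<hi)]; print(n,lo,len(k),cv2.minAreaRect((k[:,:2]*1000).astype(np.float32)))
    print(np.histogram(q[:,2],bins=np.arange(-.004,.05,.003))[0])
np.save("P0",np.vstack(P))
c=arm.calibration("wrist");T=np.linalg.inv(np.array(c["camera_from_world"]));s=arm.sense()
Rt=R.from_euler("xyz",s["orientation"],degrees=True)
print("cam in tool",Rt.inv().apply(T[:3,3]-s["ee_pos"]),"look",Rt.inv().apply(-T[:3,2]))
E
```

```text
scene 0.034 1645 ((454.968017578125, 89.42578125), (260.44866943359375, 131.6050567626953), 78.21310424804688)
scene 0.0415 1103 ((447.0308837890625, 91.94188690185547), (152.2518768310547, 114.01252746582031), 80.6039047241211)
[1089 4138  359  223  556 1468  548  382  413  304  288  317  385  980
  616  812  353]
side 0.034 935 ((454.611572265625, 91.4334945678711), (260.47015380859375, 130.36737060546875), 77.40393829345703)
side 0.0415 752 ((443.1012268066406, 68.78507995605469), (188.78286743164062, 112.49295806884766), 85.64469146728516)
[ 450 3187  304  108  257 1209  367  162  218  108  115  130  194  494
  442  467  307]
cam in tool [ 0.06745194  0.00014952 -0.14287835] look [-2.67504444e-01  4.61833424e-04  9.63556516e-01]
```

```bash
python3 -m creep '1 10 -10 1 0 0 0.15; 1 20 -20 2 0 0 0.3; 1 38.7 -40.75 6 0 0 0.58; 1 38.7 -40.75 6 0 0 0.58; 1 38.7 -40.75 6 0 0 0.58; 1 38.7 -40.75 6 0 0 0.58; 1 38.7 -40.75 6 0 0 0.58; 1 38.7 -40.75 6 0 0 0.58; 1 38.7 -40.75 6 0 0 0.58; 1 38.7 -40.75 6 0 0 0.58; 1 38.7 -40.75 6 0 0 0.58; 1 38.7 -40.75 6 0 0 0.58; 1 38.7 -40.75 6 0 0 0.58; 1 38.7 -40.75 6 0 0 0.58'
python3 - <<'E'
from h import *
s=arm.sense(); print(s["ee_pos"],s["orientation"],s["ft_force"],s["time"])
n="wrist"; c=arm.calibration(n); im,d=arm.get_image(n); cv2.imwrite("pics/w1.png",im); np.save("w1",d)
import pickle; pickle.dump(c,open("w1.pkl","wb"))
for t in ["block","pin_top","stop_pin","jig","bolt","nut","gear"]:
    for b in arm.boxes_of(n,t)[:2]:
        u,v=b["point"]; print(t,np.round([u,v],1),round(b["conf"],2),np.round(world(n,u,v,d[int(v),int(u)],c),4))
E
```

```text
time: 2.95
ee_pos: [0.3949, -0.0136, 0.1715]
orientation: [-177.2, 0.1, -4.0]
ft_force: [0.7, -0.2, 0.6]
width: 1.001
grip_force: 0.0
[ 0.39489926 -0.01356606  0.17149769] [-1.77215470e+02  7.69192429e-02 -3.99079969e+00] [ 0.66184417 -0.2210711   0.60398068] 2.95
block [297.9 151.7] 0.63 [0.456  0.0065 0.0376]
pin_top [219.  151.6] 0.56 [0.4604 0.0756 0.0214]
pin_top [218.8 151.4] 0.45 [0.4605 0.0758 0.0212]
stop_pin [219.7 156.5] 0.8 [0.4563 0.0754 0.0218]
jig [218.  151.3] 0.9 [0.4607 0.0764 0.0213]
bolt [206.1 224.8] 0.89 [0.4023 0.0881 0.043 ]
bolt [217.3 151.5] 0.6 [0.4605 0.0773 0.0206]
nut [268.6 221.2] 0.96 [3.928e-01 4.460e-02 2.000e-04]
nut [218.  153.3] 0.45 [0.459  0.0766 0.0213]
gear [ 77.5 170.8] 0.98 [0.4528 0.2037 0.0221]
```

View pics/w1.png

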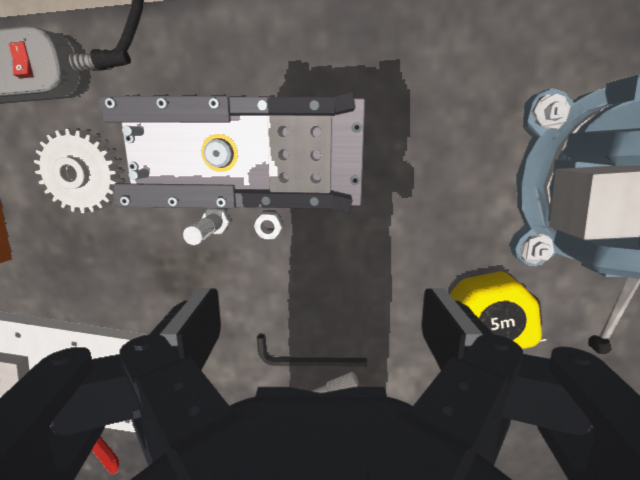

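```bash
python3 -m creep '1 0 0 0 0 0 0; 1 0 0 0 0 0 0; 1 0 0 0 0 0 0'
cat > fit.py <<'E'
from h import *
from scipy.optimize import least_squares
n="wrist"; s=arm.sense(); print(s["ee_pos"],s["orientation"],s["time"])
c=arm.calibration(n); im,d=arm.get_image(n); cv2.imwrite("pics/w2.png",im)
v,u=np.mgrid[:480,:640]; T=np.linalg.inv(np.array(c["camera_from_world"]))
P=np.stack([(u-c["cx"])*d/c["fx"],-(v-c["cy"])*d/c["fy"],-d,np.ones_like(d)],-1)@T.T
P=P[...,:3]
for t in ["block","pin_top","stop_pin"]:
    for b in arm.boxes_of(n,t)[:1]:
        print(t,np.round(b["point"],1),round(b["conf"],2),P[int(b["point"][1]),int(b["point"][0])])
reg=(abs(P[...,0]-.456)<.06)&(abs(P[...,1]-.065)<.125)&(d>0)
for nm,lo,hi in [("block",.035,.0395),("keeper",.041,.046),("rails+",.035,.046),("all>9",.009,.046),("pin",.0185,.0235)]:
    m=(reg&(P[...,2]>lo)&(P[...,2]<hi)).astype(np.uint8)
    if nm in("block",): m=cv2.morphologyEx(m,cv2.MORPH_OPEN,np.ones((15,15)))
    if nm=="pin": m=cv2.morphologyEx(m,cv2.MORPH_OPEN,np.ones((7,7)))
    k,l,st,ce=cv2.connectedComponentsWithStats(m)
    for i in range(1,k):
        if st[i,4]<150: continue
        q=P[l==i]; r=cv2.minAreaRect((q[:,:2]*1000).astype(np.float32)); print(nm,st[i,4],np.round(r[0],1),np.round(r[1],1),round(r[2],1),"z",np.round(np.median(q[:,2]),4),"px",ce[i].round())
E
python3 fit.py
```

```text
time: 3.72
ee_pos: [0.395, -0.0132, 0.1713]
orientation: [-177.2, 0.1, -3.9]
ft_force: [0.6, -0.4, 0.1]
width: 0.998
grip_force: 0.0
[ 0.39495981 -0.01315266  0.17130198] [-1.77211528e+02  9.78581869e-02 -3.93617016e+00] 3.725
block [298.4 152.1] 0.92 [0.45577076 0.00693167 0.03708562]
pin_top [219.4 151.7] 0.62 [0.46081337 0.0760264  0.02096866]
stop_pin [216.7 152.2] 0.84 [0.46017009 0.07874578 0.02094796]
block 415 [474.3   1.4] [12.8 18. ] 85.3 z 0.0372 px [303. 127.]
block 778 [448.1   7.4] [19.  32.3] 86.0 z 0.0372 px [297. 164.]
keeper 3112 [494.9 106.4] [101.3  18.8] 85.6 z 0.0436 px [166. 109.]
keeper 2585 [428.3 111.3] [100.8  19.3] 85.6 z 0.0436 px [175. 195.]
rails+ 5302 [492.2  60.7] [200.8  20.4] 86.7 z 0.0429 px [216. 107.]
rails+ 8671 [451.4  63.5] [201.1  75.3] 84.7 z 0.0381 px [260. 175.]
all>9 27898 [449.1  72.6] [237.3 107.7] 86.7 z 0.0358 px [238. 152.]
pin 544 [459.6  78.7] [22.  20.9] 86.0 z 0.021 px [217. 153.]
```

```bash
cat > go.py <<'E'
import sys
from h import *
from scipy.spatial.transform import Rotation as R
O=np.array([.4578,.059,0]); th=np.radians(85.6); X=np.array([np.cos(th),np.sin(th),0]); Y=np.array([-X[1],X[0],0])
def tojig(p): p=np.asarray(p)-O; return np.stack([p@X,p@Y,p[...,2]],-1)
if __name__=="__main__":
    s=arm.sense(); Rt=R.from_euler("xyz",s["orientation"],degrees=True); print("now jig mm",np.round(tojig(s["ee_pos"])*1000,1),s["orientation"].round(2),s["ft_force"].round(2),s["time"])
    j=np.array([float(a) for a in sys.argv[1:4]])/1000
    t=O+X*j[0]+Y*j[1]+[0,0,j[2]]
    G=R.from_euler("xyz",[180,0,-4.4],degrees=True)
    print("cm",np.round(Rt.inv().apply(t-s["ee_pos"])*100,2),"rv",np.round((Rt.inv()*G).as_rotvec(),3))
E
cat >> fit.py <<'E'
from go import tojig
J=tojig(P)*1000; m=(d>0)&(abs(J[...,1])<24)&(J[...,2]>34.5)&(J[...,2]<39.5)&(J[...,0]>-110)&(J[...,0]<0)
x=J[...,0][m]; print("block x ext",np.percentile(x,[0,.5,1,50,99,99.5,100]).round(1), np.percentile(J[...,1][m],[.5,99.5]))
E
python3 fit.py | tail -1; python3 go.py -50 0 100
```

```text
block x ext [-78.3 -78.1 -77.8 -53.5 -28.8 -28.6 -28.3] [-23.91541702  23.71695924]
now jig mm [-76.8  57.1 171.3] [-1.7721e+02  9.0000e-02 -3.9400e+00] [0.33 0.88 0.08] 4.125
cm [ 5.74 -2.29  7.24] rv [-0.049  0.002  0.008]
```

```bash
python3 -m creep '0.7 3 -1.2 3 -0.049 0.002 0.008; 0.7 5.74 -2.2 7.2 -0.049 0.002 0.008; 0.7 5.74 -2.2 7.2 -0.049 0.002 0.008; 0.7 5.74 -2.2 7.2 -0.049 0.002 0.008; 0.7 5.74 -2.2 7.2 -0.049 0.002 0.008; 0.7 5.74 -2.2 7.2 -0.049 0.002 0.008' 20
python3 go.py -51 0 100
python3 fit.py
```

```text
time: 4.88
ee_pos: [0.453, -0.0159, 0.1016]
orientation: [-178.9, -0.1, -2.6]
ft_force: [-0.0, -0.4, 0.7]
width: 0.695
grip_force: 0.0
now jig mm [-75.1  -0.9 101.6] [-1.7894e+02 -1.1000e-01 -2.6500e+00] [-0.02 -0.39  0.7 ] 4.875
cm [-0.02 -2.41  0.2 ] rv [-0.018 -0.002  0.031]
[ 0.45296899 -0.01591895  0.1015691 ] [-1.78943173e+02 -1.10602530e-01 -2.64702077e+00] 4.875
block [286.  247.1] 0.68 [0.45641533 0.00714647 0.03665156]
pin_top [189.3 237. ] 0.91 [0.46159135 0.0756754  0.02101906]
stop_pin [188.6 237.8] 0.97 [0.46183407 0.07600941 0.02183638]
block 1547 [469.7  11.1] [36.  28.4] 84.2 z 0.0372 px [281. 231.]
block 347 [446.3  24.9] [13.5 12. ] 85.9 z 0.0372 px [260. 263.]
keeper 4832 [495.2 106.4] [101.2  19.2] 85.7 z 0.0436 px [118. 195.]
keeper 3888 [428.5 111.2] [100.7  19.9] 85.6 z 0.0436 px [130. 296.]
rails+ 16158 [456.5  63.3] [201.4  93.1] 86.6 z 0.0384 px [234. 227.]
rails+ 4121 [428.4 110.2] [112.6  19.9] 85.6 z 0.0436 px [132. 295.]
rails+ 207 [402.9  92.4] [15.2  7.3] 69.0 z 0.0406 px [169. 328.]
all>9 41723 [450.   72.8] [237.  109.5] 86.1 z 0.033 px [206. 241.]
pin 783 [459.4  79.2] [21.3 22.7] 0.2 z 0.021 px [186. 239.]
block x ext [-78.2 -77.9 -77.7 -53.2 -28.7 -28.5 -28.1] [-23.79270746  23.7623115 ]
```

View pics/w2.png

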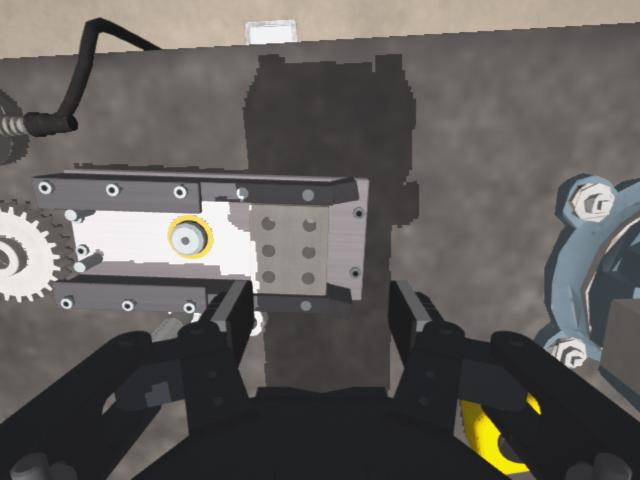

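```bash
python3 -c "
from h import *;print(arm.sense()['joint_positions'].round(2))"
python3 -m creep '0.7 0 -2.4 0.2 -0.018 -0.002 0.031; 0.7 0 -2.4 0.2 -0.018 -0.002 0.031; 0.7 0 -2.4 0.2 -0.018 -0.002 0.031; 0.7 0 -2.4 0.2 -0.018 -0.002 0.031'
python3 go.py -51 0 70;  python3 -c "
from h import *;print(arm.sense()['joint_positions'].round(2))"
```

```text
[ -2.7    1.43 -25.09  63.44   1.06 179.94]
time: 5.58
ee_pos: [0.4527, -0.0158, 0.0988]
orientation: [-178.9, 0.2, -2.7]
ft_force: [0.0, -0.1, 0.0]
width: 0.702
grip_force: 0.0
now jig mm [-74.9  -0.6  98.8] [-1.789e+02  1.600e-01 -2.660e+00] [ 0.   -0.06  0.04] 5.575
cm [ 0.02 -2.34  2.93] rv [-0.019  0.003  0.03 ]
[ -2.71   1.65 -25.13  63.38   1.1  179.95]
```

```bash
python3 -m creep '0.7 0 0 0 0 0 -0.18; 0.7 0 0 0 0 0 -0.36; 0.7 0 0 0 0 0 -0.54; 0.7 0 0 0 0 0 -0.72; 0.7 0 0 0 0 0 -0.9; 0.7 0 0 0 0 0 -1.08; 0.7 0 0 0 0 0 -1.26; 0.7 0 0 0 0 0 -1.44; 0.7 0 0 0 0 0 -1.62; 0.7 0 0 0 0 0 -1.8; 0.7 0 0 0 0 0 -1.98; 0.7 0 0 0 0 0 -2.16; 0.7 0 0 0 0 0 -2.34; 0.7 0 0 0 0 0 -2.52; 0.7 0 0 0 0 0 -2.7; 0.7 0 0 0 0 0 -2.88; 0.7 0 0 0 0 0 -3.06; 0.7 0 0 0 0 0 -3.1; 0.7 0 0 0 0 0 -3.1'
sed -i 's/-4.4\]/175.6]/' go.py; python3 go.py -51 0 70;  python3 -c "
from h import *;print(arm.sense()['joint_positions'].round(2))"
```

```text
time: 7.95
ee_pos: [0.4527, -0.0158, 0.0988]
orientation: [178.9, -0.2, 174.9]
ft_force: [0.9, -0.4, -0.5]
width: 0.7
grip_force: 0.0
now jig mm [-74.9  -0.7  98.8] [178.91  -0.2  174.93] [ 0.86 -0.37 -0.5 ] 7.95
cm [0.08 2.34 2.93] rv [ 0.019 -0.003 -0.012]
[ -2.71   1.65 -25.13  63.38   1.1    2.36]
```

```bash
python3 -m creep '0.7 0.08 2.34 0 0.019 -0.003 -0.012; 0.7 0.08 2.34 1.5 0.019 -0.003 -0.012; 0.7 0.08 2.34 2.9 0.019 -0.003 -0.012; 0.7 0.08 2.34 2.9 0.019 -0.003 -0.012'
python3 go.py -51 0 24; python3 fit.py
```

```text
time: 8.45
ee_pos: [0.4524, 0.0077, 0.0685]
orientation: [-180.0, -0.2, 175.6]
ft_force: [0.7, 0.1, -0.2]
width: 0.702
grip_force: 0.0
now jig mm [-51.5   1.4  68.5] [-179.98   -0.22  175.6 ] [ 0.73  0.07 -0.22] 8.45
cm [-0.16  0.06  4.44] rv [-0.    -0.004  0.   ]
[0.45244604 0.00771889 0.06845422] [-179.98304142   -0.21695414  175.60412689] 8.45
block [316.1 266.1] 0.74 [0.4501724  0.00490571 0.03672019]
pin_top [436.9 258. ] 0.71 [0.45632428 0.07539246 0.02129486]
stop_pin [438.8 260. ] 0.64 [0.45752675 0.07646014 0.02167601]
block 3734 [442.8   9.3] [44.4 41.7] 85.9 z 0.0372 px [322. 251.]
block 431 [463.   23.4] [12.4 12.1] 86.9 z 0.0373 px [351. 286.]
block 531 [470.3   5.5] [14.8 13.5] 85.9 z 0.0372 px [321. 301.]
keeper 6868 [428.1 111. ] [100.6  19.3] 85.6 z 0.0436 px [520. 214.]
keeper 3326 [495.2 113.5] [86.3 20.3] 84.9 z 0.0436 px [529. 328.]
rails+ 168 [401.  88.] [10.5  2.6] 25.3 z 0.0405 px [474. 161.]
rails+ 23082 [456.2  64.3] [201.5  93.1] 86.8 z 0.0385 px [384. 247.]
rails+ 3586 [495.4 116. ] [91.3 20.3] 84.9 z 0.0435 px [528. 327.]
all>9 749 [404.7  88.8] [21.9 10.5] 48.5 z 0.019 px [461. 163.]
all>9 330 [399.5  43.6] [ 6.9 21. ] 0.2 z 0.0131 px [376. 163.]
all>9 52391 [458.1  72.3] [237.1  93.4] 86.0 z 0.0361 px [418. 257.]
pin 1009 [459.3  78. ] [22.5 22.2] 86.2 z 0.021 px [440. 260.]
block x ext [-78.6 -78.2 -78.  -53.4 -29.1 -28.8 -28.4] [-23.76241356  23.80689876]
```

View pics/w2.png

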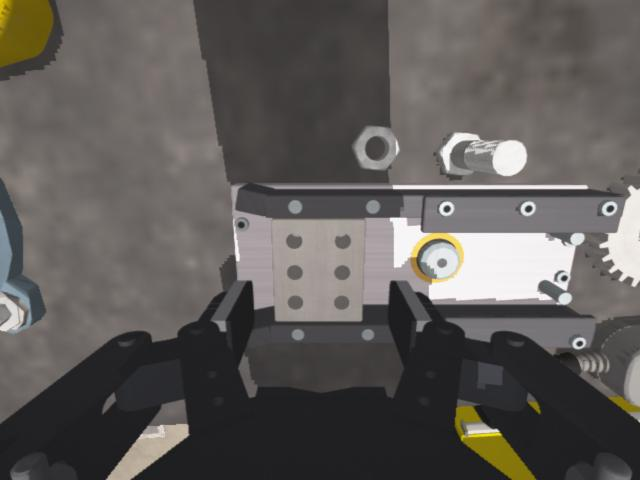

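```bash
python3 -m creep '0.7 -0.16 0.06 1.5 0 -0.004 0; 0.7 -0.16 0.06 3 0 -0.004 0; 0.7 -0.16 0.06 4.44 0 -0.004 0; 0.7 -0.16 0.06 4.44 0 -0.004 0; 0.7 -0.16 0.4 4.44 0 -0.004 0; 0.7 -0.16 0.8 4.44 0 -0.004 0; 0.7 -0.16 1.2 4.44 0 -0.004 0; 0.7 -0.16 1.6 4.44 0 -0.004 0; 0.7 -0.16 1.6 4.44 0 -0.004 0'
python3 go.py -17 0 24; python3 fit.py | tail -1
```

```text
time: 9.78
ee_pos: [0.457, 0.0246, 0.0262]
orientation: [180.0, 0.2, 175.7]
ft_force: [0.3, -1.3, -0.4]
width: 0.697
grip_force: 0.3
now jig mm [-34.4  -1.8  26.2] [179.96   0.24 175.68] [ 0.32 -1.32 -0.38] 9.775
cm [0.18 1.74 0.22] rv [0.001 0.004 0.001]
block x ext [-77.1 -66.  -64.8 -39.7  -5.   -4.8  -0.2] [-23.77539913  23.81164305]
```

```bash
python3 -m creep '0.7 0.18 0.4 0.1 0 0 0; 0.7 0.18 0.8 0.1 0 0 0; 0.7 0.18 1.2 0.1 0 0 0; 0.7 0.18 1.5 0.1 0 0 0; 0.7 0.18 1.7 0.1 0 0 0; 0.7 0.18 1.7 0.1 0 0 0'
python3 go.py -17 0 18; python3 fit.py | tail -1
```

```text
time: 10.72
ee_pos: [0.4562, 0.0414, 0.0249]
orientation: [180.0, 0.2, 175.7]
ft_force: [0.7, -3.3, 1.2]
width: 0.701
grip_force: 1.6
now jig mm [-17.7   0.2  24.9] [179.97   0.21 175.67] [ 0.66 -3.27  1.21] 10.725
cm [-0.02  0.07  0.69] rv [0.001 0.004 0.001]
block x ext [-60.4 -52.  -48.1 -24.3  -0.4  -0.2  -0. ] [-23.81069355  23.82028361]
```

View pics/w2.png

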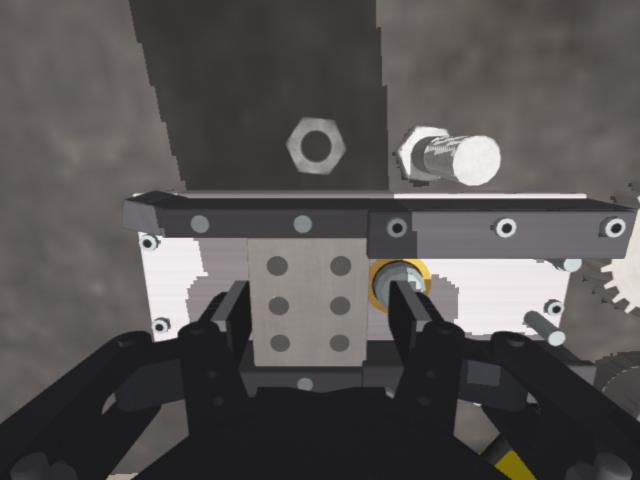

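```bash
python3 -m creep '0.7 0 0.05 0.2 0 0 0; 0.7 0 0.05 0.4 0 0 0; 0.7 0 0.05 0.4 0 0 0; 0.7 0 0.05 0.4 0 0 0'
python3 go.py -17 0 14; python3 -m creep '0.7 0 0 0.2 0 0 0; 0.7 0 0 0.4 0 0 0; 0.7 0 0 0.4 0 0 0; 0.7 0 0 0.4 0 0 0'
python3 go.py -17 0 14
```

```text
time: 11.42
ee_pos: [0.456, 0.0417, 0.0205]
orientation: [180.0, 0.2, 175.6]
ft_force: [1.8, -3.1, -1.2]
width: 0.7
grip_force: 1.3
now jig mm [-17.3   0.5  20.5] [1.7997e+02 1.7000e-01 1.7565e+02] [ 1.77 -3.13 -1.17] 11.425
cm [-0.05  0.03  0.65] rv [0.001 0.003 0.001]
time: 11.92
ee_pos: [0.4561, 0.0417, 0.0167]
orientation: [180.0, 0.2, 175.7]
ft_force: [-0.6, -1.3, -0.8]
width: 0.703
grip_force: 0.8
now jig mm [-17.3   0.3  16.7] [179.97   0.19 175.65] [-0.61 -1.25 -0.77] 11.925
cm [-0.03  0.03  0.27] rv [0.    0.003 0.001]
```

```bash
python3 -m creep '0.7 0 0 0.15 0 0 0; 0.7 0 0 0.3 0 0 0; 0.7 0 0 0.3 0 0 0; 0.7 0 0 0.3 0 0 0' | grep -E "ee_pos|force"
python3 -m creep '0.7 0 0 0.1 0 0 0; 0.7 0 0 0.2 0 0 0; 0.7 0 0 0.2 0 0 0; 0.7 0 0 0.2 0 0 0'| grep -E "ee_pos|force"
```

```text
ee_pos: [0.4563, 0.0417, 0.014]
ft_force: [-0.7, -0.6, 3.0]
grip_force: 2.5
ee_pos: [0.4563, 0.0417, 0.0118]
ft_force: [-1.7, -0.2, 4.5]
grip_force: 2.6
```

```bash
python3 -m creep '0.7 0 0 0.1 0 0 0; 0.7 0 0 0.2 0 0 0; 0.7 0 0 0.3 0 0 0; 0.7 0 0 0.3 0 0 0; 0.7 0 0 0.3 0 0 0' | grep -E "ee_pos|force"
python3 -m creep '0.7 0 0 0.1 0 0 0; 0.7 0 0 0.1 0 0 0; 0.7 0 0 0.1 0 0 0'| grep -E "ee_pos|force"
python3 - <<'E'
from h import *
im,d=arm.get_image("side"); cv2.imwrite("pics/s3.png",cv2.resize(im[190:300,240:350],None,fx=5,fy=5,interpolation=2))
E
python3 go.py -17 0 8
```

```text
ee_pos: [0.4563, 0.0417, 0.0089]
ft_force: [-1.4, 0.2, 4.7]
grip_force: 3.0
ee_pos: [0.4563, 0.0417, 0.0079]
ft_force: [-1.8, 0.1, 4.4]
grip_force: 3.1
now jig mm [-17.4   0.1   7.9] [179.98   0.21 175.65] [-2.82  0.11  4.64] 13.975
cm [-0.01  0.04 -0.01] rv [0.    0.004 0.001]
```

View pics/s3.png

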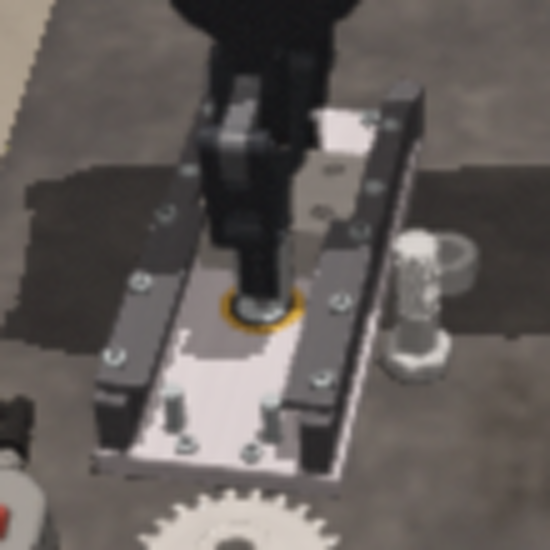

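```bash
for i in 1 2; do python3 -m creep '0.7 0 0 0.05 0 0 0; 0.7 0 0 0.05 0 0 0; 0.7 0 0 0.05 0 0 0' | grep -E "ee_pos|ft_force"; python3 -c "
from h import *
F=[]
for i in range(3): arm.get_image('side'); F.append(arm.sense()['ft_force'][2])
print(np.mean(F))"; done
```

```text
ee_pos: [0.4563, 0.0417, 0.0075]
ft_force: [-2.7, 0.8, 5.6]
5.444780088084869
ee_pos: [0.4563, 0.0417, 0.007]
ft_force: [-2.3, -0.3, 6.0]
6.1158078228424735
```

```bash
for i in 1; do python3 -m creep '0.7 0 0 0.05 0 0 0; 0.7 0 0 0.05 0 0 0; 0.7 0 0 0.05 0 0 0' | grep -E "ee_pos|ft_force"; python3 -c "
from h import *
F=[]
for i in range(4): arm.get_image('side'); F.append(arm.sense()['ft_force'][2])
print(np.mean(F),F)"; done; python3 go.py 0 0 6.5
```

```text
ee_pos: [0.4564, 0.0417, 0.007]
ft_force: [-5.3, -0.6, 10.5]
10.841044971008207 [np.float64(11.405582935061854), np.float64(10.142594990815004), np.float64(11.141698864097755), np.float64(10.674303094058219)]
now jig mm [-17.4   0.1   7. ] [179.98   0.23 175.66] [-4.72 -0.32 10.67] 15.6
cm [-0.02  1.74  0.05] rv [0.    0.004 0.001]
```

```bash
python3 -m creep '0.7 0 0 -0.1 0 0 0; 0.7 0 0.2 -0.1 0 0 0; 0.7 0 0.4 -0.1 0 0 0; 0.7 0 0.6 -0.1 0 0 0; 0.7 0 0.8 -0.1 0 0 0; 0.7 0 1.0 -0.1 0 0 0; 0.7 0 1.2 -0.1 0 0 0;  0.7 0 1.2 -0.1 0 0 0'
python3 go.py 8 0 7.5; sed -i 's/<0)$/<70)/' fit.py; python3 fit.py | tail -1
cp pics/w2.png pics/w4.png
```

```text
time: 16.6
ee_pos: [0.4576, 0.0528, 0.0074]
orientation: [-179.9, 0.3, 175.6]
ft_force: [0.3, -4.9, 3.4]
width: 0.7
grip_force: 2.6
now jig mm [-6.2 -0.3  7.4] [-179.89    0.26  175.62] [ 0.32 -4.87  3.37] 16.6
cm [ 0.03  1.42 -0.01] rv [-0.002  0.005  0.   ]
block x ext [-50.3 -45.8 -38.8 -11.7  26.   32.7  37.2] [-23.77684741  23.76621891]
```

View pics/w4.png

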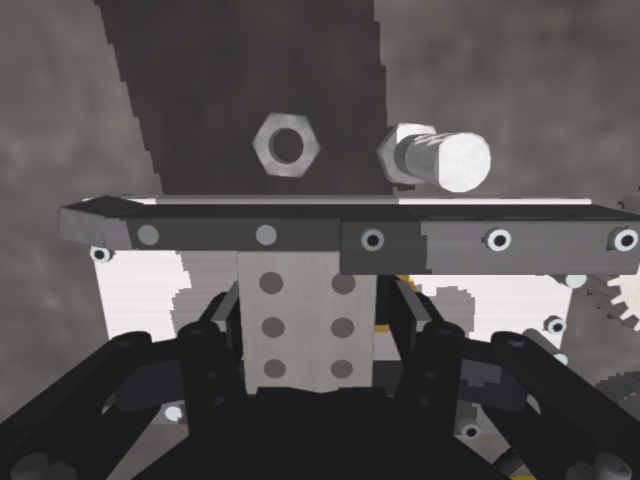

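```bash
python3 -m creep '0.7 0 0.3 0 0 0 0; 0.7 0 0.6 0 0 0 0; 0.7 0 0.9 0 0 0 0; 0.7 0 1.2 0 0 0 0; 0.7 0 1.5 0 0 0 0; 0.7 0 1.8 0 0 0 0;  0.7 0 1.8 0 0 0 0; 0.7 0 1.8 0 0 0 0; 0.7 0 1.8 0 0 0 0'
python3 go.py 8 0 60; python3 fit.py | tail -1
```

```text
time: 17.92
ee_pos: [0.4585, 0.0718, 0.0072]
orientation: [179.9, 0.2, 175.7]
ft_force: [0.6, -1.3, 0.0]
width: 0.699
grip_force: 0.7
now jig mm [12.9  0.3  7.2] [179.94   0.19 175.66] [ 0.61 -1.31  0.03] 17.925
cm [-0.05 -0.48 -5.28] rv [0.001 0.003 0.001]
block x ext [-31.3 -27.3 -20.9   7.2  45.2  52.   55.9] [-23.78154441  23.47612621]
```

```bash
python3 -m creep '0.7 0 -0.3 0 0 0 0; 0.7 -0.03 -0.3 -2.5 0 0.003 0; 0.7 -0.03 -0.3 -5.3 0 0.003 0; 0.3 -0.03 -2.8 -5.3 0 0.003 0; 0 -0.03 -5.3 -5.3 0 0.003 0; 0 -0.03 -5.3 -5.3 0 0.003 0;  0 -0.03 -5.3 -5.3 0 0.003 0; 0 -0.03 -5.3 -5.3 0 0.003 0; 0 -0.03 -5.3 -5.3 0 0.003 0'
python3 go.py -42 0 26; python3 fit.py | tail -1; cp pics/w2.png pics/w5.png
```

```text
time: 19.25
ee_pos: [0.4547, 0.0192, 0.0603]
orientation: [180.0, 0.0, 175.7]
ft_force: [0.2, -0.1, 0.4]
width: -0.004
grip_force: 0.0
now jig mm [-39.9   0.   60.3] [1.7999e+02 3.0000e-02 1.7570e+02] [ 0.16 -0.11  0.38] 19.25
cm [-0.   -0.21  3.43] rv [0.    0.001 0.002]
block x ext [-18.5 -18.3 -18.1   6.   30.9  31.1  32.1] [-23.7801604   23.59093512]
```

View pics/w5.png

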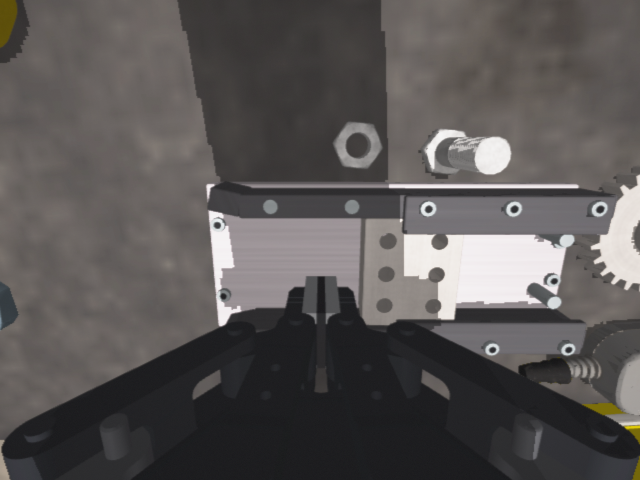

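```bash
python3 -m creep '0 0 -0.2 1.7 0 0.001 0; 0 0 -0.2 3.4 0 0.001 0; 0 0 -0.2 3.4 0 0.001 0; 0 0 0.4 3.4 0 0.001 0; 0 0 0.8 3.4 0 0.001 0; 0 0 1.2 3.4 0 0.001 0; 0 0 1.6 3.4 0 0.001 0; 0 0 2 3.4 0 0.001 0; 0 0 2.4 3.4 0 0.001 0; 0 0 2.8 3.4 0 0.001 0; 0 0 3.2 3.4 0 0.001 0; 0 0 3.6 3.4 0 0.001 0; 0 0 4 3.4 0 0.001 0; 0 0 4.4 3.4 0 0.001 0; 0 0 4.8 3.4 0 0.001 0; 0 0 5.2 3.4 0 0.001 0; 0 0 5.2 3.4 0 0.001 0'
python3 go.py 20 0 26; python3 fit.py | tail -1
```

```text
time: 21.58
ee_pos: [0.4592, 0.0705, 0.027]
orientation: [-180.0, 0.1, 175.7]
ft_force: [0.3, -2.8, 4.1]
width: -0.001
grip_force: 2.7
now jig mm [11.6 -0.5 27. ] [-1.7998e+02  5.0000e-02  1.7565e+02] [ 0.28 -2.77  4.11] 21.575
cm [0.05 0.84 0.1 ] rv [-0.     0.001  0.001]
block x ext [-2.1  1.1  4.9 47.4 69.7 69.9 70. ] [-15.73685248  22.2116764 ]
```

```bash
python3 -m creep '0 0.05 0.2 0 0 0 0; 0 0.05 0.4 0 0 0 0; 0 0.05 0.6 0 0 0 0; 0 0.05 0.6 0 0 0 0'
python3 - <<'E'
from h import *
from go import tojig
for n in ["side","scene"]:
    im,d=arm.get_image(n); c=arm.calibration(n); v,u=np.mgrid[:480,:640]; T=np.linalg.inv(np.array(c["camera_from_world"]))
    P=(np.stack([(u-c["cx"])*d/c["fx"],-(v-c["cy"])*d/c["fy"],-d,np.ones_like(d)],-1)@T.T)[...,:3]
    J=tojig(P)*1000; m=(d>0)&(abs(J[...,1])<22)&(abs(J[...,2]-37)<2.5)&(J[...,0]>-20)&(J[...,0]<100)
    print(n,m.sum(),np.percentile(J[...,0][m],[1,5,50,95,99]).round(1))
    if n=="side": cv2.imwrite("pics/s6.png",cv2.resize(im[190:300,240:350],None,fx=5,fy=5,interpolation=2))
E
python3 go.py 20 0 26
```

```text
time: 22.28
ee_pos: [0.4584, 0.0771, 0.0263]
orientation: [179.9, -0.0, 175.7]
ft_force: [0.3, 0.4, 0.2]
width: 0.002
grip_force: 0.0
side 444 [23.8 32.9 59.4 83.2 84.5]
scene 578 [11.8 29.  55.5 79.9 81.4]
now jig mm [18.   1.2 25.9] [ 1.7992e+02 -1.0000e-01  1.7566e+02] [-0.18  0.34  0.23] 22.375
cm [-0.12  0.2  -0.01] rv [ 0.001 -0.002  0.001]
```

View pics/s6.png

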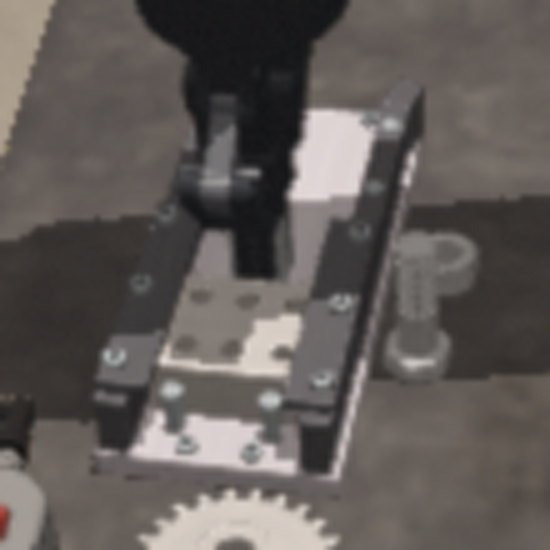

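```bash
for i in 1 2 3; do python3 -m creep '0 0 0.1 0 0 0 0; 0 0 0.2 0 0 0 0; 0 0 0.2 0 0 0 0' | grep -E "ee_pos|ft_force"; done
```

```text
ee_pos: [0.4583, 0.0783, 0.0261]
ft_force: [-0.9, -1.5, -0.6]
ee_pos: [0.4589, 0.0805, 0.0263]
ft_force: [0.4, -2.4, -0.5]
ee_pos: [0.4587, 0.0815, 0.0263]
ft_force: [-1.8, -7.0, 0.4]
```

```bash
python3 -m creep '0 0 0.1 0 0 0 0; 0 0 0.2 0 0 0 0; 0 0 0.2 0 0 0 0' | grep -E "ee_pos|ft_force"
python3 -m creep '0 0 -0.6 0 0 0 0; 0 0 -0.6 0 0 0 0; 0 0 -0.6 -3 0 0 0; 0 0 -5 -8 0 0 0; 0 0 -8 -8 0 0 0; 0 0 -8 -8 0 0 0; 0 0 -8 -8 0 0 0'
python3 - <<'E'
from h import *
from go import tojig
for n in ["wrist","side"]:
    c=arm.calibration(n); im,d=arm.get_image(n); v,u=np.mgrid[:480,:640]; T=np.linalg.inv(np.array(c["camera_from_world"]))
    P=(np.stack([(u-c["cx"])*d/c["fx"],-(v-c["cy"])*d/c["fy"],-d,np.ones_like(d)],-1)@T.T)[...,:3]
    J=tojig(P)*1000; m=(d>0)&(abs(J[...,1])<22)&(abs(J[...,2]-37)<2.5)&(J[...,0]>-20)&(J[...,0]<100)
    print(n,m.sum(),np.percentile(J[...,0][m],[1,5,50,95,99]).round(1))
    m=(d>0)&(np.hypot(J[...,0]-20,J[...,1])<7); print("pin z",np.median(J[...,2][m]))
    if n=="wrist": cv2.imwrite("pics/w7.png",im)
E
```

```text
ee_pos: [0.4586, 0.0818, 0.0263]
ft_force: [-2.3, -13.7, 2.9]
time: 24.75
ee_pos: [0.4531, 0.0053, 0.1061]
orientation: [179.9, -0.0, 175.6]
ft_force: [0.3, 1.2, 1.2]
width: 0.002
grip_force: 0.0
wrist 4409 [34.5 35.9 58.9 82.  83.8]
pin z 21.327881198570598
side 427 [36.4 38.8 63.  86.  87.3]
pin z 21.755240704768863
```

View pics/w7.png

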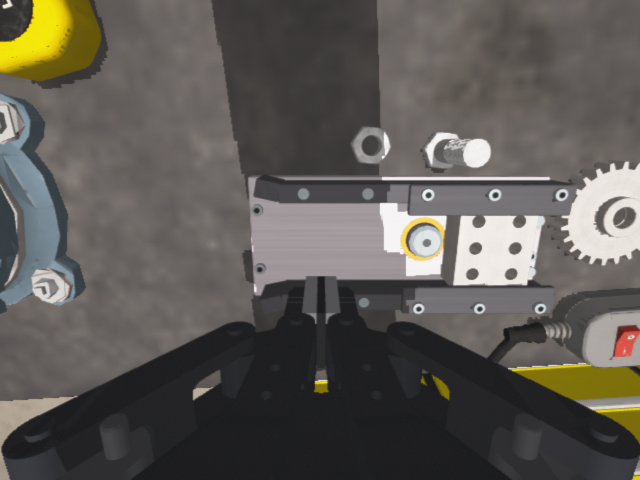

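The picture shows the block at (495,250) against the dowels. The pin is up behind it at (425,241), with its top at z 21 mm, and the bystanders have not moved.

```bash
python3 -c "
from rig import arm; print(arm.sign_off())"
```

```text
the job is handed in; nothing more can be done
None
```

I handed the job in at about 25 s: the block was pushed home until the two dowels stopped it, the stop pin stands fully up behind it, and the bolt, nut and gear look unmoved; the hand-in gave no verdict.

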